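Stop check on the seawater pump

TASK

Check the latching stop of the seawater pump: push the mushroom button fully in and take the fingers off it, so that it shows that it stays in by itself; then twist it clockwise until it springs back out, and let it turn back. Then press the start button on the pump's control box right in to set the pump running again, and come clear. Do it all with the fingertips, gently and without gripping anything, and leave the speed dial and the lab ware as they are.

Things in the scene. Friction and masses are not known exactly. Their poses are not given: they have to be found in the camera images.
- mushroom_top (a point): top of the mushroom stop button: a round 50 mm cap with a straight turning rib across it, 44 mm long, 12 mm wide, standing 12.5 mm above the cap, edges rounded by 3 mm. The point is the centre of the rib's flat top, 96 mm above the bench when the button is out; it sinks and turns with the button. z is up (the button's axis), x runs along the rib, y across it
- mushroom_push (a joint): how far the mushroom is pushed in, m: 0 is fully out. It takes about 3 N to start and about 7 N to push through. Pushed in past about 0.006 it latches; at 0.007 it meets a stiff buffer (4 N per mm more), at 0.011 a hard stop. Let go once latched, it comes back only to about 0.005 and stays there
- mushroom_turn (a joint): how far the mushroom is twisted, rad, clockwise seen from above: 0 at rest, 0.9 the stop. A light spring turns it back (0.03 to 0.07 N m). When it is latched in, a twist to about 0.6 rad frees it, and it springs out if nothing is in the way above it; let go when out, it turns back to 0. If it is let turn back before it has come out, it may latch again
- stop_box: plastic box, 74 x 74 x 56 mm, fixed to the bench, with the mushroom on a 21 mm stem in the middle of its lid (the mushroom counts as part of it); origin at the centre of its underside, z up. The cap's underside is 16 mm above the lid. A collar on the lid around the stem is 42 mm across and 5 mm high. A cable gland sticks out 20 mm from its +x side
- start_top (a point): the pump's start button: a plain round black push button, 25 mm across, standing 12 mm above the lid of the pump's control box in a 35 mm metal bezel 4.5 mm high. The point is the centre of its top, 72 mm above the bench when it is out; it sinks with the button
- start (a joint): how far the start button is pushed in, m: 0 is out, 0.005 fully in. It takes 1.5 N to start and 4.5 N to push fully in; it springs out when let go
- pump_box: the pump's control box, 78 mm (its x) x 164 mm (its y) x 60 mm high, fixed to the bench; origin at the centre of its underside, z up. On its lid, along its y axis: the start button at +52 mm, a domed lamp 28 mm across and 12.5 mm high in the middle, the speed dial at -52 mm. A cable gland sticks out 20 mm from its +x side
- dial_mark (a point): the pointer mark on the speed dial, a black knob 38 mm across and 22 mm high on the pump's control box, which turns easily and is to be left as set; the point is on the rim of the knob's top, 13.5 mm from its axis, and turns with it
- beaker: small glass beaker, 54 mm across, 75 mm high; origin at the centre of its underside
- limpet: limpet shell, 44 mm across, 17 mm high; origin at the centre of its underside
- forceps: steel forceps lying flat, 125 mm long (x), 8 mm high; origin at the centre of its underside
- jar: glass specimen jar with a screw lid, 56 mm across, 66 mm high; origin at the centre of its underside
- wash: white plastic bottle, 64 mm across, 150 mm high; origin at the centre of its underside
- dish: clear petri dish, 90 mm across, 15 mm high; origin at the centre of its underside
- sieve: round steel sieve, 90 mm across, 45 mm high; origin at the centre of its underside
- urchin: dried sea urchin shell, 64 mm across, 34 mm high; origin at the centre of its underside

How it is judged:
On the way, in this order (a step that is already met when the one before it is completed fails the run):
1. the mushroom has been pushed in and stays latched in with the fingers off it (value of joint mushroom_push above 0.004 m and contact force between the fingers and stop_box below 0.2 N), for 0.2 s.
2. the mushroom has been twisted free and has sprung out (value of joint mushroom_push below 0.001 m), for 0.1 s.
3. the start button is pressed in while the mushroom is out (value of joint start above 0.0035 m and value of joint mushroom_push below 0.0015 m), for 0.05 s.
At the end, for the whole second after the job is handed in: the mushroom is fully out (within 1 mm) and turned back (within 0.1 rad), the start button is out again (within 1 mm), the speed dial's mark is within 5 mm and every piece of lab ware within 25 mm of where it began (value of joint each of mushroom_push, start below 0.001 m and value of joint mushroom_turn below 0.1 rad and distance of dial_mark from where it was at the start of the episode below 0.005 m and distance of each of beaker, limpet, forceps, jar, wash, dish, sieve, urchin from where it was at the start of the episode below 0.025 m); the robot touches nothing.
It fails at once if the start button is pressed while the mushroom is in (value of joint each of start, mushroom_push above 0.003 m).
It fails at once if the stop is struck, forced or gripped (more than 45 N from the fingers on the mushroom and its box) (contact force between the fingers and stop_box above 45 N).
It fails at once if the control box is struck or forced (more than 80 N from the fingers) (contact force between the fingers and pump_box above 80 N).
It fails at once if the speed dial is turned (its mark moves more than 5 mm) (distance of dial_mark from where it was at the start of the episode above 0.005 m).
It fails at once if a piece of lab ware is lifted, carried, knocked or tipped (its base moves more than 25 mm) or gripped (more than 20 N) (distance of any of beaker, limpet, forceps, jar, wash, dish, sieve, urchin from where it was at the start of the episode above 0.025 m or contact force between the fingers and beaker above 20 N or contact force between the fingers and limpet above 20 N or contact force between the fingers and forceps above 20 N or contact force between the fingers and jar above 20 N or contact force between the fingers and wash above 20 N or contact force between the fingers and dish above 20 N or contact force between the fingers and sieve above 20 N or contact force between the fingers and urchin above 20 N).
It also fails if it takes over 48 s, if anything falls off the work surface, if the arm or the gripper's body presses on something with over 40 N, if the wrist force passes 120 N, or if a joint passes its speed limit or range.

ROBOT

A 6-joint arm with a two-finger parallel gripper is mounted at the origin on the work surface. World frame = base frame: x ahead of the robot, y to its left, z up, the work surface at z = 0. Lengths are in m, angles in rad, forces in N, time in s.
With the tool pointing down it reaches from about 0.25 to 0.725 m from the base axis. Payload 4 kg.
Tool frame: the origin (TCP) lies on the centre line of the jaws, within the pads' length; the fingertips stand 22 mm ahead of it and the grasp point (between the pads) lies 3 mm ahead of it; z points along the fingers, y is the line along which they close (so a half turn about z gives the same grasp; the last joint's range is limited). The gripper opens to 85 mm and grips with 20 to 120 N. Pads are 22 mm wide; open, the fingers measure 114 mm over their backs; the gripper's body (76 mm by 85 mm) begins 54 mm behind the grasp point. The pads swing forward as they close: fully open they stand 13 mm farther back than shut.
Start: joints at [-1.256, 0.241, 0.005, 1.335, 0, 1.571], TCP at [0.155, -0.475, 0.253] pointing down, gripper open.
Joint ranges: [-2.72, 2.72], [-1.05, 1.87], [-1.09, 1.28], [-1.99, 2.15], [-1.42, 1.44], [-3.14, 3.14]. Speed limits (rad/s): [2.79, 2.79, 3.14, 3.14, 3.14, 3.14].

INTERFACE

Orientations are given as a unit quaternion [x, y, z, w].
In Python, from workcell import bot gives the robot as it stands.
- The arm moves only by the shell command python3 -m inch 'ROWS'. ROWS is JSON, one flat list of numbers, 7 for each row, row after row: the shift along the world's x, y, z in mm, then the turn, a rotation vector about the world's x, y, z in rad, then the opening in per cent of the stroke, from 0 (shut) to 100 (fully open). A call has 1 to 8 rows; each row is the pose to reach, as a shift and turn from the pose commanded when the call began; what a row does not reach only later rows make up. A row lasts 1/12 s, in which the tool goes at most 41.7 mm and 7.16 degrees, less where a joint would pass 70% of its speed; a pose out of reach is approached as far as the arm can. A call with a gripper value outside its range is refused whole. The fingers move at their own pace and stop on an object; the grip force is fixed at half the most. Time passes only in rows, so rows that repeat a pose let the fingers close. It gives the time, the measured TCP pose, the force, the opening and the grip force at its end, in the units of the state.
- bot.get_obs(): the state, without advancing time (a new reading comes with each control period).
- bot.camera(name): name is "scene" or "side" or "wrist"; returns the picture (384x512x3 uint8, blue, green, red); there is no depth.
- bot.camera_info(name): a dict with "intrinsics" (3x3 intrinsics, pixels), "camera_from_world" (4x4, takes a point from world to camera coordinates); the wrist camera has in their place "hand_eye" (4x4, takes a point from camera to tool coordinates, whose origin is the TCP and whose axes are the flange's). Camera axes: x right, y down, z forward; pixel columns grow to the right and rows downward; lengths in m; the calibration is good to about 2 mm. A picture is of the moment at which its call begins: read the wrist's pose just before it. camera_info takes no time and is no camera call.
- bot.job_done(): hands the job in; it is judged then, once.
Trained networks look in the newest picture that a camera, given by its name, has taken for a name from the list of things; names that differ only in an ending like _2 or _b are one class to them, and where a whole thing is asked for, a point or a joint stands for the part that bears it (a point fixed in the world has none). Each returns a list of dicts, best first, with "confidence" (0 to 1); they miss things now and then, are a little off and sometimes report something else, mostly with a low value. They report only what shows in the picture. A call takes as long as a camera call.
- bot.silhouettes(camera, target): "mask" (384x512 bool, what is visible of it) and "uv" ([column, row] in pixels, amid what is visible of it).
- bot.spot_point(camera, target): "uv" ([column, row] in pixels: a listed point, or the origin of a listed thing).
The state is a dict: "clock": time; "joint_pos": joint angles; "joint_vel": joint speeds; "tau": joint torques, N m; "eef_pos": TCP position; "tool_rot": TCP orientation; "ft_force": force on the tool from outside, world axes, zero at the start; "ft_torque": the same for the moment, N m; "grip_width": finger opening in m; "grasp_force": force on a finger pad.
Only numpy, scipy, OpenCV 4.12 (cv2) and the standard library are available. Lean on these libraries where they do the work, as an engineer would, in place of code of your own. Each camera call takes 0.05 s, during which the arm holds its last target. There are 200 camera calls.

## Working session

There is one attempt and no reset: what is moved stays moved. The work goes in short steps, Python scripts to look and compute and a shell command to move; the robot and the scene stay as the last step left them, time stands still between calls to the robot, and variables do not carry over. Pictures are saved under pics/ and viewed, at most 10 in all, crops included, and the job is handed in when it is done.

```bash
mkdir -p pics
cat > h.py <<'E'
import numpy as np,cv2
from workcell import bot
from scipy.spatial.transform import Rotation as R
def P(cam,obs=None):
    i=bot.camera_info(cam);K=np.array(i["intrinsics"])
    if "camera_from_world" in i: T=np.array(i["camera_from_world"])
    else:
        W=np.eye(4);W[:3,:3]=R.from_quat(obs["tool_rot"]).as_matrix();W[:3,3]=obs["eef_pos"]
        T=np.linalg.inv(W@np.array(i["hand_eye"]))
    return K@T[:3]
def atz(Pm,uv,z):
    u,v=uv;A=np.array([Pm[0]-u*Pm[2],Pm[1]-v*Pm[2]])
    return np.linalg.solve(A[:,:2],-(A[:,2]*z+A[:,3]))
def tri(obs):
    A=[]
    for Pm,(u,v) in obs: A+= [Pm[0]-u*Pm[2],Pm[1]-v*Pm[2]]
    A=np.array(A);return np.linalg.lstsq(A[:,:3],-A[:,3],rcond=None)[0]
E
python3 - <<'E'
from h import *
ims=[]
o=bot.get_obs();print(o["clock"],o["tool_rot"],o["grip_width"])
for c in("scene","side"):
    im=bot.camera(c);ims.append(im)
    cv2.imwrite(f"pics/{c}0.png",im)
pts={}
for t in["mushroom_top","start_top","dial_mark","stop_box","pump_box"]:
  L=[]
  for c in("scene","side"):
    r=bot.spot_point(c,t)
    if r: 
        print(t,c,[(np.round(x["uv"],1).tolist(),round(x["confidence"],2)) for x in r[:2]])
        z={"mushroom_top":.096,"start_top":.072,"dial_mark":.082}.get(t,0)
        print("  atz",atz(P(c),r[0]["uv"],z).round(4));L.append((P(c),r[0]["uv"]))
  if len(L)==2: print("  tri",tri(L).round(4))
for t,z in dict(beaker=0,limpet=0,forceps=0,jar=0,wash=0,dish=0,sieve=0,urchin=0).items():
    r=bot.spot_point("scene",t)
    if r: print(t,round(r[0]["confidence"],2),atz(P("scene"),r[0]["uv"],0).round(3))
    else: print(t,None)
cv2.imwrite("pics/a.png",cv2.resize(np.vstack(ims),(800,1200))[:600]);cv2.imwrite("pics/b.png",cv2.resize(ims[1],(800,600)))
print(bot.get_obs()["clock"])
E
```

```text
0.0 [ 9.87637717e-01  1.56750370e-01 -1.47942905e-04 -1.01963139e-03] 0.08548191852296205
mushroom_top side [([215.1, 168.4], 0.46)]
  atz [0.5256 0.1637]
start_top scene [([204.9, 158.7], 0.57), ([298.1, 194.5], 0.51)]
  atz [ 0.4807 -0.1285]
start_top side [([231.2, 241.8], 0.44)]
  atz [ 0.4852 -0.1244]
  tri [ 0.4842 -0.1277  0.0753]
dial_mark scene [([165.7, 165.3], 0.68)]
  atz [ 0.5332 -0.2429]
dial_mark side [([225.5, 149.8], 0.74), ([263.3, 270.1], 0.51)]
  atz [0.591  0.2855]
  tri [ 0.571  -0.1549  0.2433]
stop_box scene [([299.3, 194.3], 0.82), ([300.3, 173.9], 0.19)]
  atz [0.5364 0.1833]
stop_box side [([213.8, 194.5], 0.82)]
  atz [0.5174 0.1742]
  tri [ 0.5226  0.1857 -0.0118]
pump_box scene [([189.3, 175.3], 0.85), ([187.5, 237.9], 0.49)]
  atz [ 0.493  -0.1854]
pump_box side [([244.9, 278.0], 0.82)]
  atz [ 0.4991 -0.1754]
  tri [ 0.498  -0.1827  0.0068]
beaker 0.73 [ 0.612 -0.001]
limpet 0.51 [ 0.41  -0.154]
forceps 0.48 [ 0.569 -0.365]
jar 0.64 [0.491 0.365]
wash 0.75 [0.623 0.401]
dish 0.61 [ 0.393 -0.376]
sieve 0.55 [ 0.741 -0.136]
urchin 0.77 [0.747 0.076]
1.0
```

View pics/a.png

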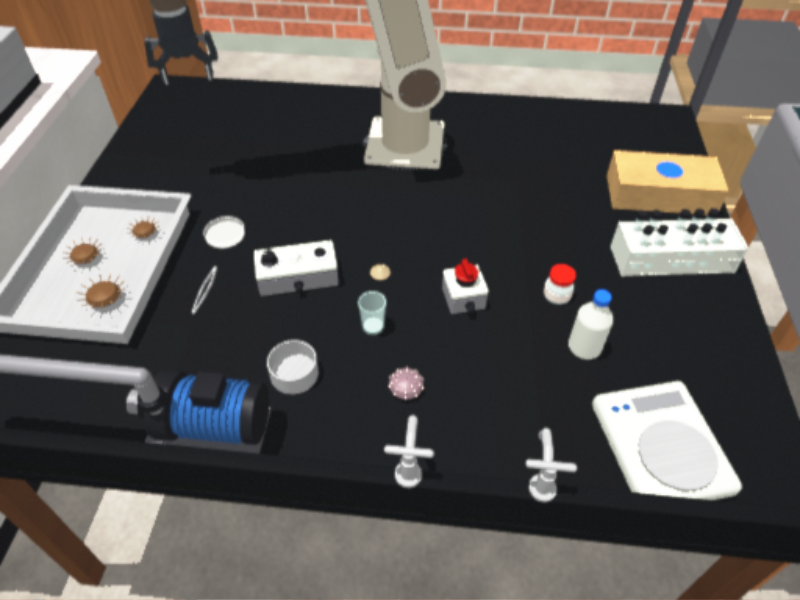

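View pics/b.png

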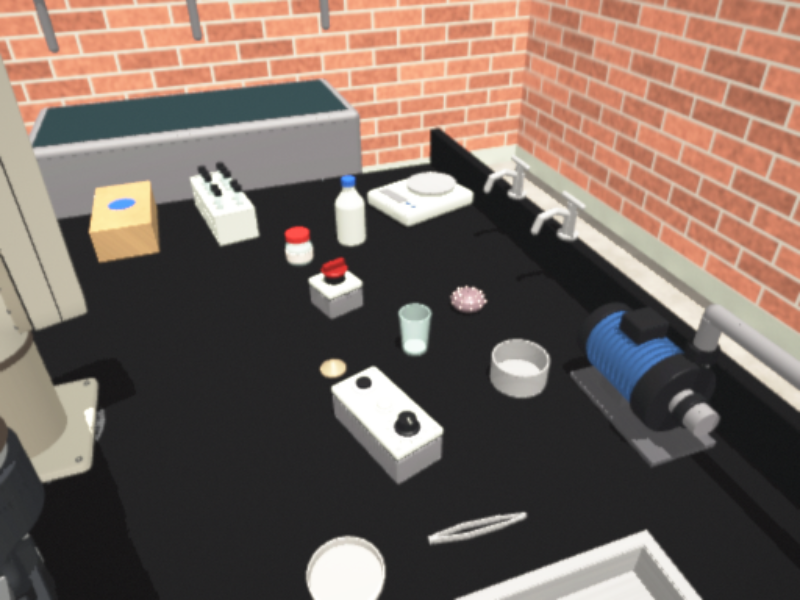

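The scene view shows the stop box at about (465,285) and the pump box at about (297,268). The start button is at the robot's left end of that box (320,252) and the dial is at (268,258). The space around the stop is clear. I'll go above the mushroom and set the fingers so they can straddle the rib.

```bash
A='365,645,-10,0,0,1.5,25'; python3 -m inch '[365,645,-10,0,0,1.5,25,365,645,-10,0,0,1.5,25,365,645,-10,0,0,1.5,25,365,645,-10,0,0,1.5,25,365,645,-10,0,0,1.5,25,365,645,-10,0,0,1.5,25,365,645,-10,0,0,1.5,25,365,645,-10,0,0,1.5,25]'; python3 -c "
from h import *
o=bot.get_obs();print(o['joint_pos'],R.from_quat(o['tool_rot']).as_matrix().round(3))"
```

```text
clock: 1.67
eef_pos: [0.3195, -0.1836, 0.2491]
tool_rot: [0.79, 0.613, 0.0, 0.001]
ft_force: [0.9, 0.2, 0.1]
grip_width: 0.0212
grasp_force: 0.0
[-5.21633188e-01 -2.03451958e-02 -3.04007640e-01  1.28584742e+00
  4.93961595e-06  1.29964511e+00] [[ 0.248  0.969  0.001]
 [ 0.969 -0.248 -0.001]
 [-0.     0.001 -1.   ]]
```

```bash
python3 -m inch '[200,354,0,0,0,0.5,25,200,354,0,0,0,0.5,25,200,354,0,0,0,0.5,25,200,354,0,0,0,0.5,25,200,354,0,0,0,0.5,25,200,354,0,0,0,0.5,25,200,354,0,0,0,0.5,25,200,354,0,0,0,0.5,25]'; python3 -m inch '[40,80,0,0,0,0,25,20,63,0,0,0,0,25,20,63,0,0,0,0,25,20,63,0,0,0,0,25]'
cat > look.py <<'E'
from h import *
import sys
o=bot.get_obs();im=bot.camera("wrist");Pm=P("wrist",o)
print(o["clock"],np.round(o["eef_pos"],4),"xaxis yaw",np.arctan2(*R.from_quat(o["tool_rot"]).as_matrix()[[1,0],0]).round(3))
for t,z in(("mushroom_top",.096),("start_top",.072),("stop_box",0)):
    for x in bot.spot_point("wrist",t)[:2]: print(t,np.round(x["uv"],1),round(x["confidence"],2),atz(Pm,x["uv"],z).round(4))
for x in bot.silhouettes("wrist","mushroom_top")[:1]: print("sil",x["uv"],x["confidence"],x["mask"].sum())
# top-down rectified map at z, 4 px/mm, centred cx,cy: up=+x, left=+y
if len(sys.argv)>4:
    cx,cy,z=map(float,sys.argv[2:5]);s=4;N=480
    g=np.array([[0,-1/s/1000,cx+N/2/s/1000],[-1/s/1000,0,cy+N/2/s/1000],[0,0,1]])
    H=np.column_stack([Pm[:,0],Pm[:,1],Pm[:,2]*z+Pm[:,3]])@g
    top=cv2.warpPerspective(im,H,(N,N),flags=cv2.INTER_LINEAR|cv2.WARP_INVERSE_MAP)
    pad=np.zeros((N,800,3),np.uint8);pad[:,:N]=top;pad[:240,N:]=cv2.resize(im,(320,240));im=pad
cv2.imwrite(sys.argv[1],im)
E
python3 look.py pics/w1.png 0.522 0.17 0.096
```

```text
clock: 2.33
eef_pos: [0.4835, 0.1071, 0.249]
tool_rot: [0.616, 0.788, 0.0, 0.0]
ft_force: [0.6, -0.6, 0.5]
grip_width: 0.021
grasp_force: 0.0
clock: 2.67
eef_pos: [0.5028, 0.1692, 0.2482]
tool_rot: [0.615, 0.789, -0.001, -0.0]
ft_force: [-0.5, -0.8, 0.3]
grip_width: 0.0214
grasp_force: 0.0
2.6667 [0.5028 0.1692 0.2482] xaxis yaw 1.818
mushroom_top [271.1 183.9] 0.82 [0.5207 0.1732]
stop_box [265.  162.7] 0.56 [0.5187 0.1751]
sil [271.6, 180.3] 0.68 1914
```

View pics/w1.png

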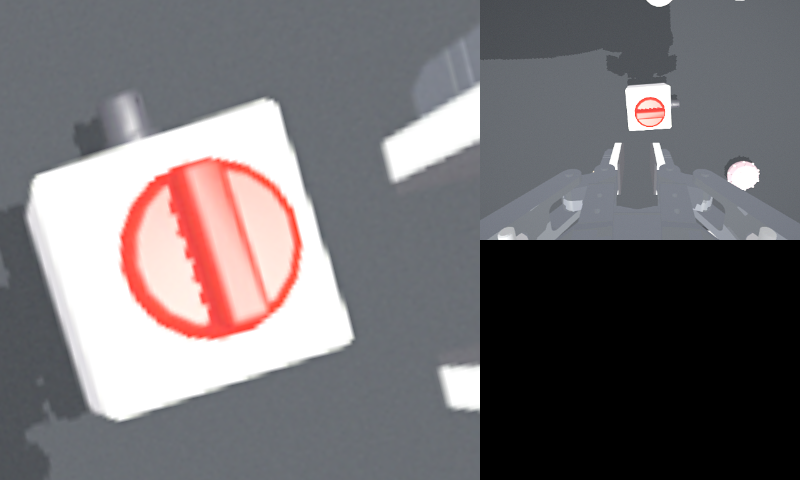

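The rectified view shows the red cap centred at about (211,248). The rib runs at a yaw of about 0.29 rad, and its centre is near (0.521, 0.173). I'll rotate so the jaws straddle it, descend part way and look again.

```bash
python3 -m inch '[18,4,-50,0,0,1.61,25,18,4,-50,0,0,1.61,25,18,4,-50,0,0,1.61,25,18,4,-50,0,0,1.61,25,18,4,-50,0,0,1.61,25,18,4,-50,0,0,1.61,25,18,4,-50,0,0,1.61,25,18,4,-50,0,0,1.61,25]' ; python3 -m inch '[0,0,0,0,0,0.61,25,0,0,0,0,0,0.61,25,0,0,0,0,0,0.61,25,0,0,0,0,0,0.61,25,0,0,0,0,0,0.61,25,0,0,0,0,0,0.61,25]' ;python3 look.py pics/w2.png 0.522 0.17 0.096
```

```text
clock: 3.58
eef_pos: [0.521, 0.1706, 0.1992]
tool_rot: [0.161, 0.987, 0.0, 0.0]
ft_force: [-0.3, -0.8, 0.2]
grip_width: 0.021
grasp_force: 0.0
clock: 4.08
eef_pos: [0.521, 0.1707, 0.1992]
tool_rot: [-0.141, 0.99, -0.0, 0.0]
ft_force: [0.3, -0.2, -0.2]
grip_width: 0.0213
grasp_force: 0.0
4.0833 [0.521  0.1707 0.1992] xaxis yaw -2.859
mushroom_top [252.  201.1] 0.63 [0.5229 0.1726]
mushroom_top [ 76.  209.7] 0.27 [0.5677 0.0432]
stop_box [250.7 170.1] 0.84 [0.519  0.1705]
```

View pics/w2.png

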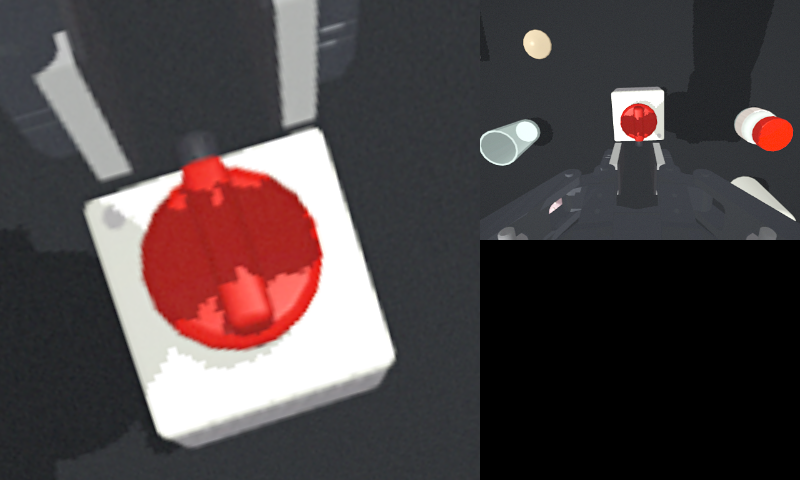

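The jaws now line up with the rib, which runs from (203,165) to (246,325) with its centre at about (0.5215, 0.1735). I'll descend astride it.

```bash
python3 -m inch '[1,2.5,-20,0,0,0,25,1,2.5,-45,0,0,0,25,1,2.5,-65,0,0,0,25,1,2.5,-80,0,0,0,25,1,2.5,-87,0,0,0,25,1,2.5,-89,0,0,0,25,1,2.5,-89,0,0,0,25]' ; python3 -m inch '[0,0,-1,0,0,0,25,0,0,-2,0,0,0,25,0,0,-3,0,0,0,25,0,0,-4,0,0,0,25,0,0,-5,0,0,0,25,0,0,-5,0,0,0,25]'
```

```text
clock: 4.92
eef_pos: [0.5219, 0.1743, 0.1097]
tool_rot: [-0.141, 0.99, -0.0, -0.0]
ft_force: [-0.4, 0.1, 0.4]
grip_width: 0.0214
grasp_force: 0.0
clock: 5.42
eef_pos: [0.5222, 0.1745, 0.1052]
tool_rot: [-0.141, 0.99, 0.0, 0.0]
ft_force: [0.8, 0.1, 2.0]
grip_width: 0.0209
grasp_force: 1.2
```

```bash
python3 -m inch '[0,0,-1,0,0,0,25,0,0,-2,0,0,0,25,0,0,-3,0,0,0,25,0,0,-3,0,0,0,25]' ; python3 -m inch '[0,0,-1,0,0,0,25,0,0,-2,0,0,0,25,0,0,-3,0,0,0,25,0,0,-4,0,0,0,25,0,0,-4,0,0,0,25]'
```

```text
clock: 5.75
eef_pos: [0.5223, 0.1745, 0.1026]
tool_rot: [-0.141, 0.99, 0.0, 0.001]
ft_force: [-0.6, -0.1, 3.9]
grip_width: 0.0214
grasp_force: 2.3
clock: 6.17
eef_pos: [0.5223, 0.1745, 0.0986]
tool_rot: [-0.141, 0.99, 0.0, 0.001]
ft_force: [-0.8, -0.4, 6.3]
grip_width: 0.0215
grasp_force: 3.2
```

```bash
python3 -m inch '[0,0,-1,0,0,0,25,0,0,-2,0,0,0,25,0,0,-3,0,0,0,25,0,0,-3.5,0,0,0,25,0,0,-3.5,0,0,0,25]'
```

```text
clock: 6.58
eef_pos: [0.5224, 0.1745, 0.0963]
tool_rot: [-0.141, 0.99, 0.0, 0.001]
ft_force: [-4.6, -0.8, 13.7]
grip_width: 0.0217
grasp_force: 6.5
```

```bash
python3 -m inch '[0,0,2,0,0,0,25,0,0,5,0,0,0,25,0,0,8,0,0,0,25,0,0,10.3,0,0,0,25,0,0,10.3,0,0,0,25,0,0,10.3,0,0,0,25,0,0,10.3,0,0,0,25,0,0,10.3,0,0,0,25]';  python3 look.py pics/w3.png 0.522 0.17 0.091;python3 -c "
from h import *
im=bot.camera('side');cv2.imwrite('pics/s3.png',cv2.resize(im[130:230,150:280],(780,600),interpolation=2))"
```

```text
clock: 7.25
eef_pos: [0.5217, 0.1743, 0.1041]
tool_rot: [-0.141, 0.99, -0.0, -0.0]
ft_force: [0.1, -1.2, -0.0]
grip_width: 0.0212
grasp_force: 0.0
7.25 [0.5217 0.1743 0.1041] xaxis yaw -2.858
mushroom_top [249.9 254.3] 0.72 [0.52   0.1737]
stop_box [249.4 194.3] 0.64 [0.519  0.1728]
sil [248.3, 231.4] 0.93 4797
```

View pics/s3.png

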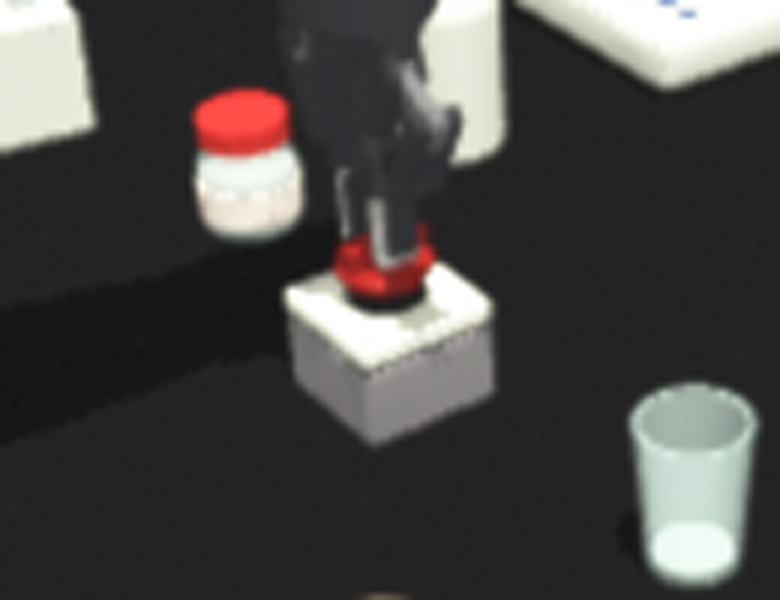

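View pics/w3.png

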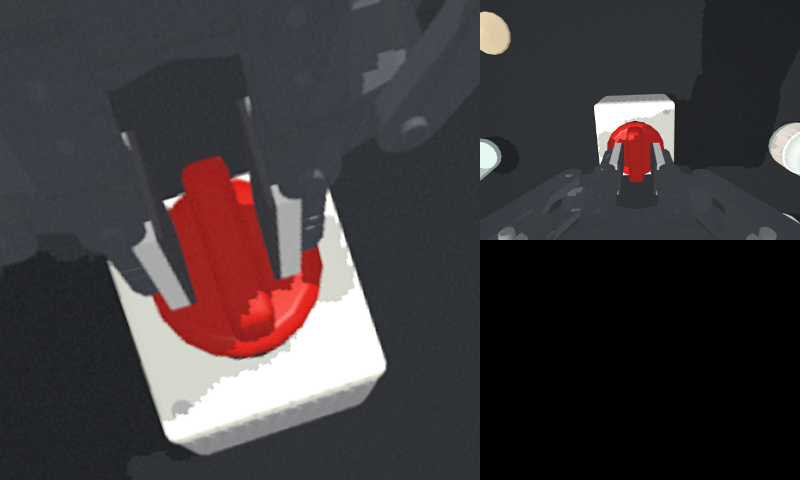

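The stop is latched and the fingers are clear: contact force is 0 and the rib sits centred between the pads. I'll rise 3 mm and twist clockwise.

```bash
python3 -m inch '[0,0,3,0,0,0,20,0,0,3,0,0,0,20,0,0,3,0,0,-0.1,20,0,0,3,0,0,-0.2,20,0,0,3,0,0,-0.3,20,0,0,3,0,0,-0.4,20,0,0,3,0,0,-0.5,20,0,0,3,0,0,-0.6,20]'; python3 -m inch '[0,0,0,0,0,-0.1,20,0,0,0,0,0,-0.2,20,0,0,0,0,0,-0.3,20,0,0,0,0,0,-0.37,20,0,0,0,0,0,-0.37,20,0,0,0,0,0,-0.37,20]'; python3 look.py pics/w4.png 0.522 0.17 0.096
```

```text
clock: 8.22
eef_pos: [0.523, 0.1733, 0.1078]
tool_rot: [0.161, 0.987, -0.001, 0.001]
ft_force: [2.8, -3.6, -2.4]
grip_width: 0.0172
grasp_force: 4.8
clock: 8.72
eef_pos: [0.5223, 0.1735, 0.1082]
tool_rot: [0.336, 0.942, -0.001, 0.001]
ft_force: [-0.6, -4.2, 3.4]
grip_width: 0.0168
grasp_force: 2.2
8.7167 [0.5223 0.1735 0.1082] xaxis yaw 2.456
mushroom_top [249.9 254.5] 0.85 [0.5221 0.1732]
stop_box [249.3 195.2] 0.9 [0.5206 0.1735]
sil [250.1, 227.9] 0.79 4414
```

View pics/w4.png

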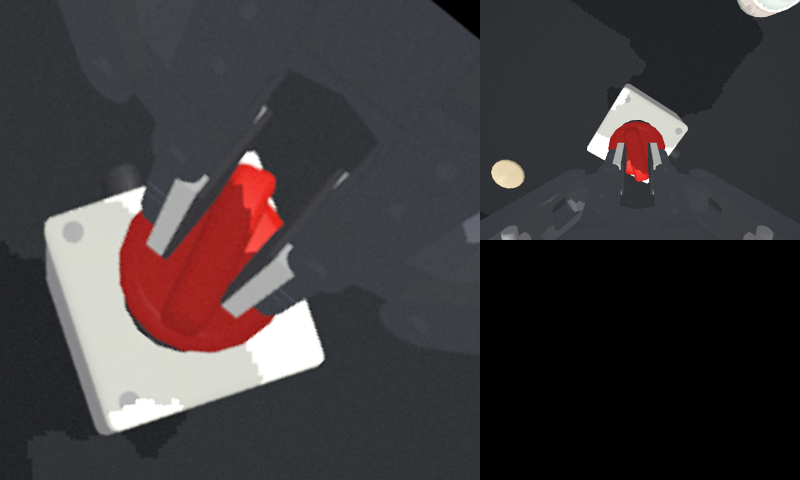

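```bash
python3 -m inch '[0,0,1,0,0,0,20,0,0,2,0,0,0,20,0,0,2,0,0,0,20,0,0,2,0,0,0,20]';  python3 look.py pics/w5.png; python3 -c "
from h import *
im=bot.camera('side');cv2.imwrite('pics/s5.png',cv2.resize(im[150:210,180:258],(780,600),interpolation=2))"
```

```text
clock: 9.3
eef_pos: [0.5217, 0.1742, 0.1092]
tool_rot: [0.337, 0.942, -0.0, -0.0]
ft_force: [-0.5, -5.2, 1.4]
grip_width: 0.0168
grasp_force: 2.2
9.3 [0.5217 0.1742 0.1092] xaxis yaw 2.455
mushroom_top [249.  254.8] 0.85 [0.5217 0.1732]
stop_box [248.2 197.6] 0.91 [0.521  0.1722]
sil [251.8, 231.9] 0.61 4381
```

View pics/s5.png

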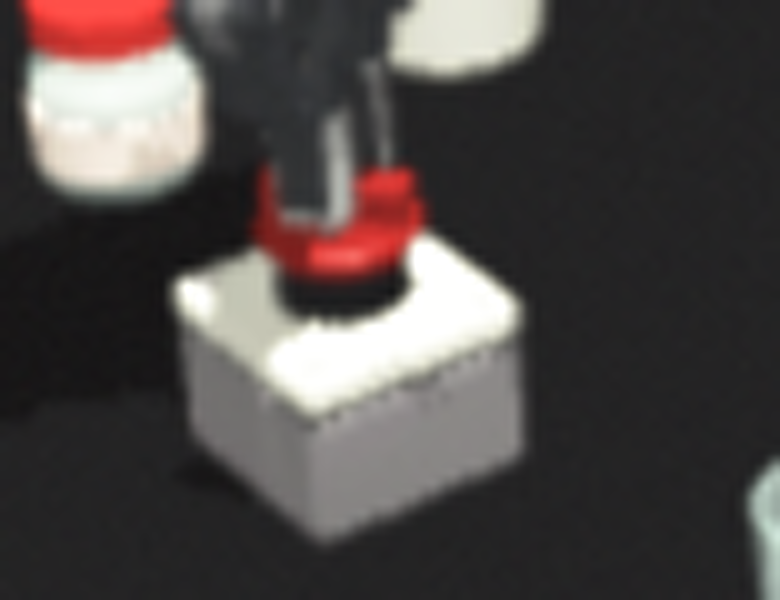

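Run:
```python
from h import *
i=cv2.imread('pics/side0.png')
a=cv2.resize(cv2.imread('pics/s3.png'),(130,100),interpolation=3).astype(float);b=cv2.resize(cv2.imread('pics/s5.png'),(78,60),interpolation=3).astype(float)
f=lambda p,r0,c0:[ (p[r,212-c0:217-c0,2]-p[r,212-c0:217-c0,1]).mean().round() for r in range(172-r0,184-r0)]
print(f(i.astype(float),0,0));print(f(a,130,150));print(f(b,150,180))
```

```text
[np.float64(150.0), np.float64(166.0), np.float64(167.0), np.float64(152.0), np.float64(143.0), np.float64(80.0), np.float64(22.0), np.float64(2.0), np.float64(0.0), np.float64(-0.0), np.float64(0.0), np.float64(0.0)]
[np.float64(4.0), np.float64(18.0), np.float64(51.0), np.float64(94.0), np.float64(121.0), np.float64(122.0), np.float64(95.0), np.float64(45.0), np.float64(7.0), np.float64(-0.0), np.float64(-0.0), np.float64(0.0)]
[np.float64(71.0), np.float64(116.0), np.float64(153.0), np.float64(151.0), np.float64(135.0), np.float64(78.0), np.float64(22.0), np.float64(2.0), np.float64(-0.0), np.float64(-1.0), np.float64(-0.0), np.float64(0.0)]
```

The cap's lower edge is back at the same pixel row as in the first picture, so the stop is out. I'll let it turn back, then rise.

```bash
python3 -m inch '[0,0,0,0,0,0.12,20,0,0,0,0,0,0.24,20,0,0,0,0,0,0.36,20,0,0,0,0,0,0.48,20,0,0,0,0,0,0.6,20,0,0,0,0,0,0.72,20,0,0,0,0,0,0.84,25,0,0,0,0,0,0.96,25]'; python3 -m inch '[0,0,5,0,0,0,25,0,0,20,0,0,0,25,0,0,50,0,0,0,25,0,0,85,0,0,0,25,-10,-40,90,0,0,-0.1,0,-20,-80,90,0,0,-0.2,0,-25,-120,90,0,0,-0.3,0,-30,-160,90,0,0,-0.4,0]';python3 -m inch '[-2,-40,0,0,0,-0.1,0,-4,-80,0,0,0,-0.2,0,-4,-100,0,0,0,-0.2,0,-4,-100,0,0,0,-0.2,0,-4,-100,0,0,0,-0.2,0,-4,-100,0,0,0,-0.2,0]'; python3 look.py pics/w6.png 0.483 -0.127 0.072;python3 -c "
from h import *
bot.camera('side')
for c in bot.silhouettes('side','mushroom_top')[:1]:print(c['uv'])"
```

```text
clock: 10.27
eef_pos: [0.522, 0.1761, 0.1097]
tool_rot: [-0.14, 0.99, 0.002, 0.0]
ft_force: [0.4, -0.1, 0.5]
grip_width: 0.0212
grasp_force: 0.0
clock: 10.93
eef_pos: [0.492, 0.0144, 0.2008]
tool_rot: [0.066, 0.998, 0.001, 0.001]
ft_force: [1.1, -0.4, 0.7]
grip_width: 0.0002
grasp_force: 0.0
clock: 11.43
eef_pos: [0.4883, -0.0847, 0.1999]
tool_rot: [0.163, 0.987, 0.001, 0.0]
ft_force: [-0.7, 0.5, -0.1]
grip_width: 0.0001
grasp_force: 0.0
11.4333 [ 0.4883 -0.0847  0.1999] xaxis yaw 2.814
start_top [492.8 122.5] 0.69 [0.498 0.117]
start_top [ 49.2 302.4] 0.26 [ 0.5311 -0.2997]
stop_box [496.5 121. ] 0.77 [0.5194 0.1727]
```

View pics/w6.png

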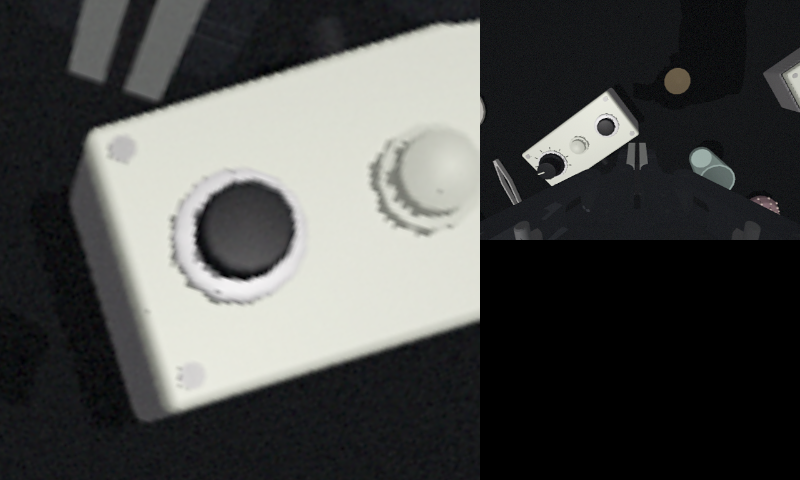

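The black start button is centred at about (247,230) in the rectified view, which puts it near (0.485, -0.1285). I'll go down on it with the fingers shut.

```bash
python3 -m inch '[-2,-30,0,0,0,0,0,-3,-44,-20,0,0,0,0,-3,-44,-50,0,0,0,0,-3,-44,-80,0,0,0,0,-3,-44,-97,0,0,0,0,-3,-44,-102,0,0,0,0,-3,-44,-102,0,0,0,0]'; python3 -m inch '[0,0,-1,0,0,0,0,0,0,-2,0,0,0,0,0,0,-3,0,0,0,0,0,0,-4,0,0,0,0,0,0,-5,0,0,0,0,0,0,-6,0,0,0,0,0,0,-6,0,0,0,0]'
```

```text
clock: 12.37
eef_pos: [0.4837, -0.129, 0.0962]
tool_rot: [0.163, 0.987, 0.0, -0.002]
ft_force: [0.4, -0.7, 0.4]
grip_width: 0.0002
grasp_force: 0.0
clock: 12.95
eef_pos: [0.4857, -0.1298, 0.0922]
tool_rot: [0.163, 0.987, -0.0, 0.001]
ft_force: [0.9, 0.0, 3.0]
grip_width: -0.0002
grasp_force: 1.2
```

```bash
python3 -m inch '[0,0,-1,0,0,0,0,0,0,-2,0,0,0,0,0,0,-3,0,0,0,0,0,0,-4,0,0,0,0,0,0,-4,0,0,0,0,0,0,-4,0,0,0,0]'
```

```text
clock: 13.45
eef_pos: [0.4857, -0.1298, 0.089]
tool_rot: [0.163, 0.987, -0.0, 0.001]
ft_force: [-0.6, 1.4, 10.4]
grip_width: 0.0001
grasp_force: 5.3
```

At 10 N the button is on its end stop. I'll come clear and check.

```bash
python3 -m inch '[0,0,4,0,0,0,0,0,0,15,0,0,0,0,0,0,40,0,0,0,0,0,0,80,0,0,0,0,-20,0,120,0,0,0,0,-40,0,150,0,0,0,0,-40,0,150,0,0,0,0,-40,0,150,0,0,0,0]'
python3 - <<'E'
from h import *
a=bot.camera("scene");b=bot.camera("side")
ims=[cv2.resize(x,(400,300),interpolation=2) for x in(a[130:220,150:330][:, :120],a[150:210,260:340],b[210:300,190:310],b[150:210,180:260])]
cv2.imwrite("pics/f.png",np.vstack([np.hstack(ims[:2]),np.hstack(ims[2:])]))
E
```

```text
clock: 14.12
eef_pos: [0.4449, -0.1299, 0.2392]
tool_rot: [0.163, 0.987, -0.0, 0.002]
ft_force: [-0.1, 0.6, -0.7]
grip_width: -0.0002
grasp_force: 0.0
```

View pics/f.png

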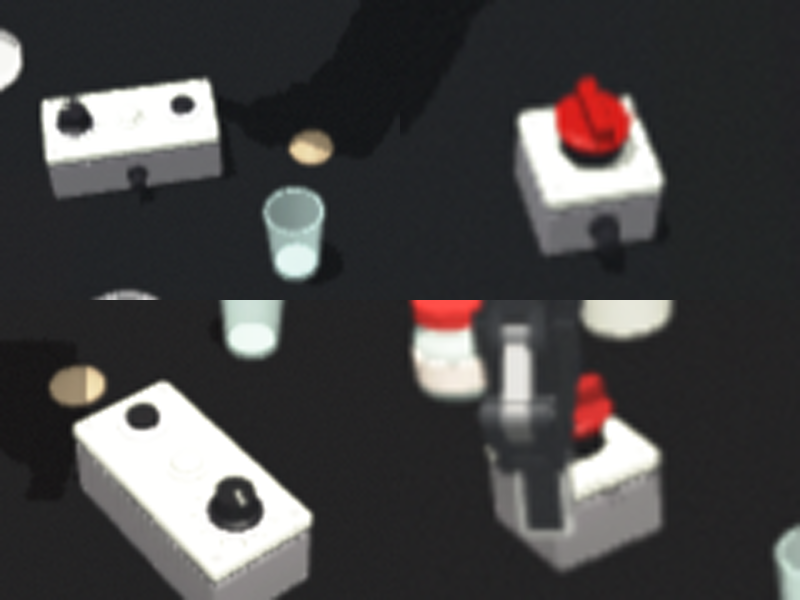

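The mushroom is out, with its rib at (595,110) pointing toward the gland as it did at the start. The start button is out, and the dial and lab ware look undisturbed.

```bash
python3 -c "
from workcell import bot
print(bot.job_done())"
```

```text
the job is handed in; nothing more can be done
None
```

The job is handed in: the stop latched with the fingers off it, was twisted free and turned back, the start button was pressed right in (10 N), and the arm came clear at about 14 s of the 48 s. The hand-in gave no verdict; the last pictures show both buttons out and the dial and nearby lab ware looking undisturbed.

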